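# Weekly safety check of the desktop laser engraver

## Task

Do the weekly safety check on the desktop laser engraver. First press the test button on its earth-leakage breaker so that the lever drops, then push the lever back up until it latches fully on. Then take the engraver's spring-hinged lid by its bar handle, raise it until its lower edge lies along the line engraved on the hinge cheek plates, without swinging it well past the line, and keep holding it still there for the interlock reading: finish while holding the handle, and leave the other things on the bench alone.

Things in the scene. Friction and masses are not known exactly. Their poses are not given: they have to be found in the camera images.
- engraver: Desktop laser engraver, fixed on the bench: grey case 340 x 340 mm, rim 120 mm high, amber-windowed aluminium lid over its front part, rear electronics box 136 mm high. Origin: centre of the underside; x front (robot side) to rear, y left, z up. On each outer side, at the hinge, an upright aluminium cheek plate carries one black engraved radial line at 30 degrees above horizontal.
- lid_angle (a joint): Opening angle of the lid in rad: 0 closed (as at the start), grows as the front edge rises, up to 1.6. At 0.524 (30 degrees) its lower edge lies on the engraved line. Springs and its weight shut the lid whenever it is let go; holding it at the line takes 6 to 10 N upward at the handle. There is no detent or stop at the line.
- lid_hinge (a point): Middle of the lid's hinge line, which runs along the engraver's y: 100 mm to the rear of the engraver's origin and 122 mm above the bench. Axes as the engraver's. The lid reaches 275 mm forward from here, is 330 mm wide and 14 mm thick; its lower face lies in the plane of the hinge line.
- lid_mark (a point): Outer (front) end of the engraved lines, taken at the engraver's middle (the lines are on the cheek plates, 172 mm to either side): 112 mm from the hinge line, 30 degrees above horizontal. The plates are 4 mm thick and 112 mm in radius about the hinge.
- lid: The lid: aluminium frame 275 x 330 mm, 14 mm thick, round an amber window, with a steel bow handle on top near its front edge (two posts 116 mm apart and a straight round bar between them). Its frame: origin at the middle of the hinge line, x rearward, y left, z out of its upper face, turning with the lid.
- handle_bar (a point): Middle of the handle's round bar (12 mm thick, 116 mm long, along the engraver's y), 42 mm above the lid; 256 mm forward of and 56 mm above the hinge line in the lid's frame. 178 mm above the bench when closed; 299 mm above it and 62 mm farther rearward on the line. Pinch it from above, fingers closing along the engraver's x; the bar can turn between the pads.
- enclosure: Grey sloping bench enclosure of the breaker, screwed down: 150 mm deep (x), 136 mm wide (y), 55 mm high at its front (robot side), 105 mm at the rear; the cover slopes 0.322 rad (18.4 degrees), facing up and to the front. Origin: centre of the underside; x to the rear, y left, z up.
- breaker (a point): White four-pole earth-leakage breaker let into the sloping cover. Origin: middle of the cover, 80 mm above the enclosure's origin; x up the slope, y left, z square out of the cover. Its front is a block 46 mm (x) by 74 mm (y) standing 12 mm above the cover. The round test button is at x = -8, y = +23 mm, the black lever's pivot at x = 0, y = -17 mm.
- rcd_test (a joint): Travel of the spring-loaded test button in m: 0 out, 0.0045 fully in (about 3.5 N). Pressing it about 2 mm releases the lever. It dips and returns by itself while the lever is being latched.
- test_top (a point): Centre of the top of the round grey test button (13 mm diameter); its z points square out of the cover, it is pressed along -z. It stands 6 mm above the breaker's front when out.
- rcd_lever (a joint): Lever angle in rad: 0 on (latched, leaning 0.5 rad up the slope, away from the robot), 1.0 dropped (leaning 0.5 rad down the slope). Only the test button releases it; a spring then throws it down. To reset, push it up the slope against its spring and past the latch (2 to 5 N at the tip) to its stop at -0.06; let go, it settles at 0, or drops again if not pushed far enough.
- lever_tip (a point): Middle of the free end of the black lever, a flat paddle 28 mm wide (y) and 7 mm thick, its end 32 mm from the pivot and 22 mm above the breaker's front both when on and when dropped. The pivot line runs along the breaker's y at its x = 0, 6 mm above the cover (6 mm under the breaker's front).
- spray_can: Bystander: upright spray can, 65 mm diameter, 175 mm high. Origin: centre of the underside.
- screwdriver: Bystander: screwdriver lying on the bench, 190 mm long along its x. Origin: on the bench under its middle.
- tape_measure: Bystander: tape measure standing on edge, 68 x 34 x 62 mm. Origin: centre of the underside.

How it is judged:
By the outcome, as a careful person would: the job done as asked, in the order asked, and still so for the second after the job is handed in, while the arm keeps its last pose, push and grip.
It also fails if it takes over 61 s, if anything falls off the work surface, if the arm or the gripper's body presses on something with over 40 N, if the wrist force passes 120 N, or if a joint passes its speed limit or range.

## Robot

A 6-joint arm with a two-finger parallel gripper is mounted at the origin on the work surface. World frame = base frame: x ahead of the robot, y to its left, z up, the work surface at z = 0. Lengths are in m, angles in rad, forces in N, time in s.
With the tool pointing down it reaches from about 0.375 to 0.975 m from the base axis. Payload 3.8 kg.
Tool frame: the origin (TCP) lies between the finger pads, 19 mm behind the fingertips; this is the grasp point; z points along the fingers, y is the line along which they close (so a half turn about z gives the same grasp; the last joint's range is limited). The gripper opens to 85 mm and grips with 20 to 120 N. Pads are 22 mm wide; open, the fingers measure 114 mm over their backs; the gripper's body (76 mm by 85 mm) begins 54 mm behind the grasp point. The pads swing forward as they close: fully open they stand 13 mm farther back than shut.
Start: joints at [-1.306, 0.264, 1.604, -0, 1.274, -0.037], TCP at [0.201, -0.644, 0.25] pointing down, gripper open.
Joint ranges: [-2.63, 2.63], [-0.94, 2.18], [0.31, 2.57], [-1.31, 4.45], [0, 2.66], [-2.55, 2.55]. Speed limits (rad/s): [2.57, 2.57, 3.14, 3.14, 3.14, 3.14].

## Interface

Orientations are given as a unit quaternion [w, x, y, z].
In Python, from bench import state, get_image, job_done gives the robot as it stands. The module is installed in compiled form; this text tells all that it offers.
- The arm moves only by the tool servo_tool, never from a script. Its arguments are lists of equal length, an entry for each row: "linear": the shift along the tool's x, y, z scaled (see below), a list of three; "rotation": the turn, a rotation vector about the tool's x, y, z scaled (see below), a list of three; "grip": the finger opening in mm, from 0 to 85.4. In form: {"linear": [[x, y, z], ...], "rotation": [[ax, ay, az], ...], "grip": [grip, ...]}. A call has 1 to 20 rows; each row is the pose to reach, as a shift and turn from the pose commanded when the call began, along the tool's axes at that moment, turning the shorter way round; what a row does not reach only later rows make up. The controller multiplies each number of a shift by 0.3 m and each number of a turn by pi rad. A row lasts 1/8 s, in which the tool goes at most 62.5 mm and 10.7 degrees, less where a joint would pass 70% of its speed; a pose out of reach is approached as far as the arm can. A call with a number of a shift or a turn outside -1 to 1 is refused whole. A call with a gripper value outside its range is refused whole. The fingers move at their own pace and stop on an object; "grip_force" is the grip in N (left out, the last holds). Time passes only in rows, so rows that repeat a pose let the fingers close. It gives the time, the measured TCP pose, the force, the opening and the grip force at its end, in the units of the state.
- state(): the state, without advancing time (a new reading comes with each control period).
- get_image(name): name is "side" or "top"; returns a dict with "frame" (420x560x3 uint8, blue, green, red), "K" (3x3 intrinsics, pixels), "xyz" and "orientation" of the camera in the world. Camera axes: x right, y up, looking along -z (the intrinsics and any distortion apply to the point x, -y, -z); pixel columns grow to the right and rows downward; lengths in m; the calibration is good to about 2 mm. A picture is of the moment at which its call begins. There is no depth.
- job_done(): hands the job in; it is judged then, once.
The state is a dict: "time_s": time; "qpos": joint angles; "dq": joint speeds; "joint_torque": joint torques, N m; "eef_pos": TCP position; "tool_rot": TCP orientation; "ft_force": force on the tool from outside, world axes, zero at the start; "torque": the same for the moment, N m; "finger_gap": finger opening in m; "grasp_force": force on a finger pad.
Only numpy, scipy, OpenCV 4.12 (cv2) and the standard library are available. Lean on these libraries where they do the work, as an engineer would, in place of code of your own. Each camera call takes 0.05 s, during which the arm holds its last target. There are 200 camera calls.

## Working session

There is one attempt and no reset: what is moved stays moved. The work goes in short steps, Python scripts to look and compute and a tool call to move; the robot and the scene stay as the last step left them, time stands still between calls to the robot, and variables do not carry over. Pictures are saved under pics/ and viewed, at most 10 in all, crops included, and the job is handed in when it is done.

Besides the shell and the picture viewer there is one more tool, called after "Emit:" by a JSON object that holds its "name" and its "arguments". servo_tool: Moves the arm, as the interface text tells. Shifts and turns lie within -1 to 1; 1 stands for 0.3 m of shift or pi rad of turn. Its arguments: {"type":"object","properties":{"linear":{"type":"array","items":{"type":"array","items":{"type":"number"}}},"rotation":{"type":"array","items":{"type":"array","items":{"type":"number"}}},"grip":{"type":"array","items":{"type":"number"}},"grip_force":{"type":"number"}},"required":["linear","rotation","grip"]}

```bash
mkdir -p pics; ls; python3 - <<'E'
from bench import state,get_image
import cv2
s=state();print(s)
for n in("side","top"):
    d=get_image(n);cv2.imwrite(f"pics/{n}0.png",d["frame"]);print(n,d["K"],d["xyz"],d["orientation"],[k for k in d])
E
```

```text
pics
{'time_s': 0.0, 'qpos': array([-1.30589424e+00,  2.64772727e-01,  1.60538591e+00, -1.70416320e-06,
        1.27370972e+00, -3.68811208e-02]), 'dq': array([-0.00041409, -0.00041772, -0.00111182,  0.0002537 , -0.00030348,
        0.00057683]), 'joint_torque': array([-1.46160266e-03, -5.15122890e+01, -3.67316937e+01, -1.89162365e-04,
        1.30520290e-02, -1.19230100e-05]), 'eef_pos': array([ 0.20045265, -0.64381787,  0.24864237]), 'tool_rot': array([-1.13037156e-03,  9.88636768e-01,  1.50319813e-01, -1.30255302e-04]), 'ft_force': array([-0.03231922, -0.1186407 , -0.29036427]), 'torque': array([-0.02186342,  0.00135778, -0.01202932]), 'grasp_force': 0.0, 'finger_gap': 0.0855752932590471}
side [[430.50008064   0.         272.70515188]
 [  0.         430.50008064 208.98728678]
 [  0.           0.           1.        ]] [0.30273163 0.81319837 0.86530118] [-0.13452942 -0.05116616  0.39124225  0.9089628 ] ['frame', 'K', 'xyz', 'orientation']
top [[471.32756663   0.         272.52724667]
 [  0.         471.32756663 207.80087513]
 [  0.           0.           1.        ]] [0.29777407 0.07136483 1.33104839] [-0.69405828 -0.06518979  0.06309395  0.71417964] ['frame', 'K', 'xyz', 'orientation']
```

View pics/side0.png

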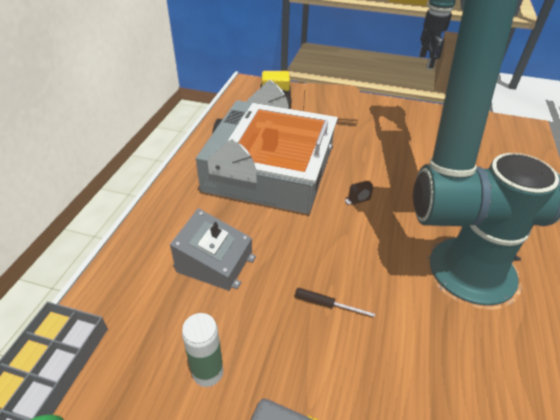

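View pics/top0.png

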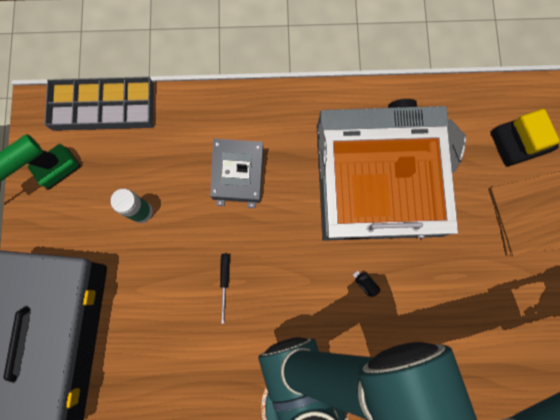

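The side view shows the enclosure at about (212,248), with the engraver at (270,150). In the top view they are at about (238,170) and (388,175). I'll enlarge both for measuring.

```bash
python3 - <<'E'
import cv2,numpy as np
s=cv2.imread("pics/side0.png");t=cv2.imread("pics/top0.png")
def crop(im,x0,y0,w,h,k):
    c=cv2.resize(im[y0:y0+h,x0:x0+w],None,fx=k,fy=k,interpolation=cv2.INTER_CUBIC)
    for i in range(0,w,10):
        cv2.line(c,(i*k,0),(i*k,4 if i%50 else 10),(0,0,255),1)
        if i%20==0: cv2.putText(c,str(x0+i),(i*k,18),0,.33,(0,0,255),1)
    for j in range(0,h,10):
        cv2.line(c,(0,j*k),(4,j*k),(0,0,255),1)
        if j%20==0: cv2.putText(c,str(y0+j),(5,j*k+4),0,.33,(0,0,255),1)
    return c
a=crop(s,165,205,100,85,4)   #400x340
b=crop(t,195,130,100,85,4)
cv2.imwrite("pics/c1.png",np.hstack([a,b]))
a=crop(s,190,75,160,135,4)
cv2.imwrite("pics/c2.png",a)
b=crop(t,310,95,165,150,4)
cv2.imwrite("pics/c3.png",b)
E
```

```text
(no output)
```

View pics/c1.png

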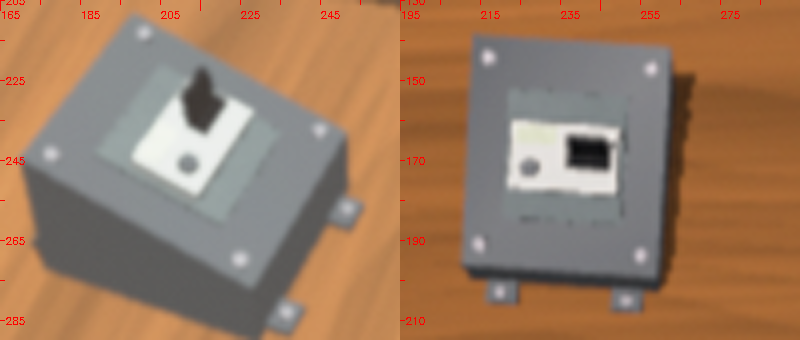

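View pics/c2.png

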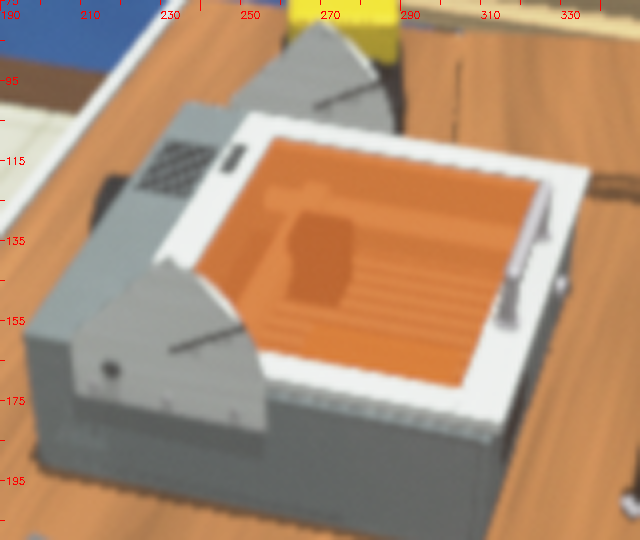

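View pics/c3.png

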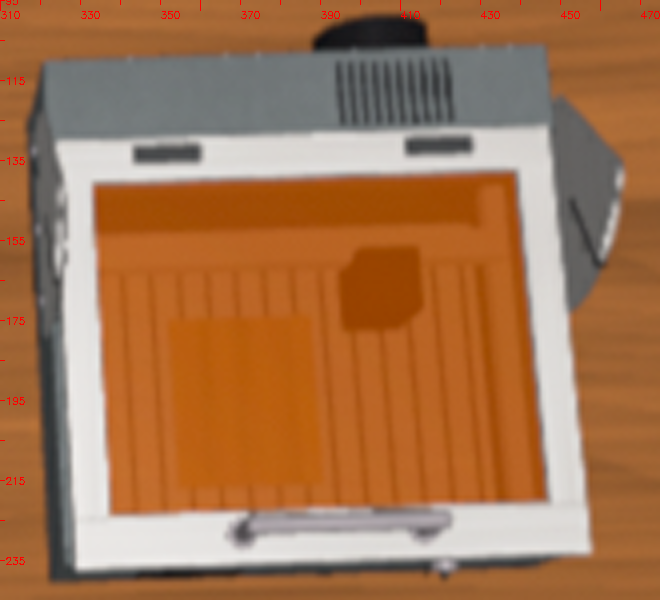

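```bash
cat > h.py <<'E'
import numpy as np,cv2
from scipy.spatial.transform import Rotation as R
from scipy.optimize import least_squares
CAM={"side":((430.50008064,272.70515188,208.98728678),[0.30273163,0.81319837,0.86530118],[-0.13452942,-0.05116616,0.39124225,0.9089628]),
"top":((471.32756663,272.52724667,207.80087513),[0.29777407,0.07136483,1.33104839],[-0.69405828,-0.06518979,0.06309395,0.71417964])}
def rot(q): return R.from_quat(q,scalar_first=True)
def proj(n,P):
    (f,cx,cy),x,q=CAM[n]
    p=rot(q).inv().apply(np.atleast_2d(P)-x); d=-p[:,2]
    return np.c_[cx+f*p[:,0]/d, cy-f*p[:,1]/d]
def crop(x0,y0,c,off=0): return np.array([x0+(c[0]-off+.5)/4-.5,y0+(c[1]+.5)/4-.5])
def world(p,L): return R.from_euler('z',p[3]).apply(L)+p[:3]
def fit(obs,p0,fixz=True):
    def res(p):
        if fixz: p=np.r_[p[:2],0,p[2]]
        return np.concatenate([(proj(n,world(p,np.atleast_2d(L)))[0]-px) for n,L,px in obs])
    r=least_squares(res,p0[[0,1,3]] if fixz else p0,loss='soft_l1')
    return r.x,res(r.x).reshape(-1,2)
T=.3217
def brk(v): # breaker frame -> enclosure frame
    return R.from_euler('y',-T).apply(v)+[0,0,.08]
E
python3 - <<'E'
from h import *
np.set_printoptions(precision=4,suppress=True)
S=lambda c:crop(165,205,c); Tt=lambda c:crop(195,130,c,400)
e={'RL':[.075,.068,.105],'RR':[.075,-.068,.105],'FR':[-.075,-.068,.055],'FL':[-.075,.068,.055]}
for k in e:e[k]=np.array(e[k])
bl=lambda x,y,z=.012:brk(np.array([x,y,z]))
obs=[("side",e['RL'],S((22,158))),("side",e['RR'],S((135,12))),("side",e['FR'],S((347,132))),("side",e['FL'],S((255,288))),
("top",e['RL'],Tt((475,37))),("top",e['RR'],Tt((670,48))),("top",e['FR'],Tt((660,277))),("top",e['FL'],Tt((463,265))),
("side",bl(.023,.037),S((132,157))),("side",bl(-.023,.037),S((200,195))),("side",bl(-.023,-.037),S((255,110))),
("top",bl(.023,.037),Tt((512,120))),("top",bl(.023,-.037),Tt((620,127))),("top",bl(-.023,-.037),Tt((617,193))),("top",bl(-.023,.037),Tt((508,187))),
("side",bl(-.008,.023,.018),S((188,163))),("top",bl(-.008,.023,.018),Tt((530,167)))]
for fz in(True,False):
    p,r=fit(obs,np.array([.65,.1,0,0]),fz);print("enc",p);
    for o,q in zip(obs,r):print(o[0],o[1],q)
for n in("side","top"):
  print(n,[np.round(np.abs(r[[o[0]==n for o in obs]]).mean(0),2)])
S=lambda c:crop(190,75,c); Tt=lambda c:crop(310,95,c)
hb=[.1-.256,0,.178]
mk=lambda y,:[.1-.112*np.cos(.5236),y,.122+.112*.5]
obs=[("top",[-.175,.165,.136],Tt((77,555))),("top",[-.175,-.165,.136],Tt((591,540))),("side",[-.175,-.165,.136],S((590,170))),("side",[-.175,.165,.136],S((497,424))),
("top",hb,Tt((347,521))),("side",hb,S((528,230))),("side",mk(.174),S((244,325))),("side",mk(-.17),S((382,82))),("top",mk(-.17),Tt((603,266)))]
for fz in(True,False):
    p,r=fit(obs,np.array([.7,-.2,0,0]),fz);print("eng",p)
    for o,q in zip(obs,r):print(o[0],np.array(o[1]),q)
E
```

```text
enc [ 0.6387  0.1689 -0.0933]
side [0.075 0.068 0.105] [-0.6284 -0.2521]
side [ 0.075 -0.068  0.105] [-0.5518 -0.331 ]
side [-0.075 -0.068  0.055] [ 0.3281 -0.6081]
side [-0.075  0.068  0.055] [-0.2248 -0.1405]
top [0.075 0.068 0.105] [-0.841  -0.5048]
top [ 0.075 -0.068  0.105] [ 0.2772 -0.22  ]
top [-0.075 -0.068  0.055] [-0.4901  0.2271]
top [-0.075  0.068  0.055] [-0.2538  0.1405]
side [0.018  0.037  0.0987] [-0.0249 -0.3622]
side [-0.0256  0.037   0.0841] [-0.1528 -0.5042]
side [-0.0256 -0.037   0.0841] [-0.1139 -0.1892]
top [0.018  0.037  0.0987] [-0.25    0.2729]
top [ 0.018  -0.037   0.0987] [-0.0321  0.2001]
top [-0.0256 -0.037   0.0841] [-0.1825  0.6359]
top [-0.0256  0.037   0.0841] [-0.0126  0.4503]
side [-0.0133  0.023   0.0945] [ 0.6052 -1.0053]
top [-0.0133  0.023   0.0945] [-0.4065  0.4071]
enc [ 0.6394  0.1682 -0.0023 -0.0937]
side [0.075 0.068 0.105] [-0.6154  0.1382]
side [ 0.075 -0.068  0.105] [-0.5771  0.1051]
side [-0.075 -0.068  0.055] [ 0.1865 -0.2127]
side [-0.075  0.068  0.055] [-0.3506  0.2001]
top [0.075 0.068 0.105] [-0.4865 -0.476 ]
top [ 0.075 -0.068  0
[... 764 characters left out ...]
 0.165  0.136] [-0.1793 -1.3814]
top [-0.156  0.     0.178] [ 0.2405 -0.2814]
side [-0.156  0.     0.178] [-0.0952 -0.4752]
side [0.003 0.174 0.178] [-1.6942  0.0333]
side [ 0.003 -0.17   0.178] [-0.5663 -0.1399]
top [ 0.003 -0.17   0.178] [-0.5639 -0.013 ]
eng [ 0.6151 -0.2364 -0.0027 -0.0114]
top [-0.175  0.165  0.136] [-0.2635  2.0299]
top [-0.175 -0.165  0.136] [0.5219 3.5537]
side [-0.175 -0.165  0.136] [ 0.0789 -0.2195]
side [-0.175  0.165  0.136] [-0.3705 -0.9889]
top [-0.156  0.     0.178] [ 0.5576 -0.3436]
side [-0.156  0.     0.178] [-0.2453  0.0102]
side [0.003 0.174 0.178] [-1.6997  0.4555]
side [ 0.003 -0.17   0.178] [-0.5684  0.3599]
top [ 0.003 -0.17   0.178] [-0.3437  0.1229]
```

```bash
cat >> h.py <<'E'
from bench import state
ENC=np.array([.639,.1686,0,-.0935]); ENG=np.array([.6148,-.2355,0,-.011])
def encw(v): return world(ENC,brk(np.array(v,float)))
def Renc():
    s,c=np.sin(T),np.cos(T)
    return R.from_euler('z',ENC[3])*R.from_matrix(np.array([[c,0,s],[0,-1,0],[s,0,-c]]))
def delta(p,Rt=None):
    s=state();R0=rot(s["tool_rot"]);
    l=R0.inv().apply(np.array(p)-s["eef_pos"])/.3
    r=(R0.inv()*Rt).as_rotvec()/np.pi if Rt is not None else np.zeros(3)
    print("lin",np.round(l,4).tolist(),"rot",np.round(r,4).tolist(),"mm",np.linalg.norm(l)*300)
def where(frame="enc"):
    s=state()
    if frame=="enc":
        v=R.from_euler('z',-ENC[3]).apply(s["eef_pos"]-ENC[:3]); v=R.from_euler('y',T).apply(v-[0,0,.08])
        print("t",s["time_s"],"brk mm",np.round(v*1e3,1),"F",Renc().inv().apply(s["ft_force"]).round(2))
    else:
        v=R.from_euler('z',-ENG[3]).apply(s["eef_pos"]-ENG[:3]);
        print("t",s["time_s"],"eng mm",np.round(v*1e3,1),"F",s["ft_force"].round(2),"gap",s["finger_gap"],"grasp",s["grasp_force"])
E
python3 - <<'E'
from h import *
s=state()
p=encw([-.008,.024,.067]);print(p)
delta(s["eef_pos"]+[0,0,.1]); delta(p+[-.05,-.1,.12],Renc());delta(p,Renc())
E
```

```text
[0.61259277 0.19518159 0.14103341]
lin [0.0, -0.0007, -0.3333] rot [0.0, 0.0, 0.0] mm 99.99999999999997
lin [1.8848, -1.9935, -0.0366] rot [-0.0209, 0.1012, 0.1246] mm 823.1032273147027
lin [2.143, -2.2614, 0.364] rot [-0.0209, 0.1012, 0.1246] mm 940.9997464768986
```

Emit:
{"name": "servo_tool", "arguments": {"linear": [[0,0,-0.2],[0.1,-0.1,-0.35],[0.25,-0.26,-0.35],[0.4,-0.42,-0.35],[0.55,-0.57,-0.35],[0.7,-0.73,-0.35],[0.85,-0.88,-0.35],[0.95,-1,-0.35]], "rotation": [[0,0,0],[0,0,0],[0,0,0],[0,0,0],[0,0,0],[0,0,0],[0,0,0],[0,0,0]], "grip": [0,0,0,0,0,0,0,0]}}

```text
time_s: 1.1
eef_pos: [0.384, -0.2712, 0.3546]
tool_rot: [-0.0, 0.989, 0.15, 0.0]
ft_force: [0.9, -0.4, 0.8]
finger_gap: 0.0002
grasp_force: 0.0
```

```bash
python3 - <<'E'
from h import *
s=state();print(s["eef_pos"],s["time_s"],s["finger_gap"])
p=encw([-.008,.024,.067])
delta(p+[-.02,0,.10],Renc());delta(p,Renc())
E
```

```text
[ 0.38400981 -0.27124612  0.35457906] 1.1 0.00017646420148816194
lin [1.1259, -1.2778, 0.3791] rot [-0.0204, 0.101, 0.1247] mm 523.4064133396112
lin [1.1895, -1.2578, 0.7124] rot [-0.0204, 0.101, 0.1247] mm 561.6108279662518
```

Emit:
{"name": "servo_tool", "arguments": {"linear": [[0.13,-0.15,0],[0.27,-0.3,0],[0.4,-0.45,0],[0.54,-0.6,0.05],[0.67,-0.75,0.1],[0.8,-0.9,0.1],[0.9,-1,0.15],[0.9,-1,0.15],[0.9,-1,0.15]], "rotation": [[-0.003,0.02,0.02],[-0.006,0.03,0.04],[-0.01,0.05,0.06],[-0.0135,0.066,0.08],[-0.017,0.085,0.1],[-0.0204,0.101,0.1247],[-0.0204,0.101,0.1247],[-0.0204,0.101,0.1247],[-0.0204,0.101,0.1247]], "grip": [0,0,0,0,0,0,0,0,0]}}

```text
time_s: 2.22
eef_pos: [0.5517, 0.0931, 0.3095]
tool_rot: [0.008, 0.986, -0.046, 0.159]
ft_force: [-0.1, -0.4, 1.1]
finger_gap: -0.0001
grasp_force: 0.0
```

```bash
python3 - <<'E'
from h import *
s=state();print(s["eef_pos"],s["time_s"],s["qpos"])
p=encw([-.008,.024,.060])
delta(p,Renc())
E
```

```text
[0.55173518 0.09311174 0.30945073] 2.225 [ 0.17186642 -0.17756303  1.98487175 -0.09790421  1.02691183  1.873047  ]
lin [-0.0148, -0.3584, 0.6094] rot [0.0004, 0.0005, 0.0003] mm 212.1278005885311
```

Emit:
{"name": "servo_tool", "arguments": {"linear": [[0,-0.15,0.1],[-0.01,-0.3,0.2],[-0.015,-0.358,0.35],[-0.015,-0.358,0.5],[-0.015,-0.358,0.609],[-0.015,-0.358,0.609],[-0.015,-0.358,0.609]], "rotation": [[0,0,0],[0,0,0],[0,0,0],[0,0,0],[0,0,0],[0,0,0],[0,0,0]], "grip": [0,0,0,0,0,0,0]}}

```text
time_s: 3.1
eef_pos: [0.6164, 0.1943, 0.137]
tool_rot: [0.008, 0.986, -0.047, 0.161]
ft_force: [-0.2, -0.3, 0.7]
finger_gap: 0.0002
grasp_force: 0.0
```

```bash
python3 - <<'E'
from h import *
import cv2
from bench import get_image
where();print(state()["ft_force"])
s=cv2.resize(get_image("side")["frame"][190:300,150:280],None,fx=3.5,fy=4); t=cv2.resize(get_image("top")["frame"][110:220,190:280],None,fx=3.5,fy=4)
o=np.hstack([s,t]);print(o.shape);cv2.imwrite("pics/d1.png",o)
E
```

```text
t 3.1 brk mm [-5.6 23.5 61.9] F [ 0.09  0.31 -0.76]
[-0.17954806 -0.29322636  0.74843253]
(440, 770, 3)
```

View pics/d1.png

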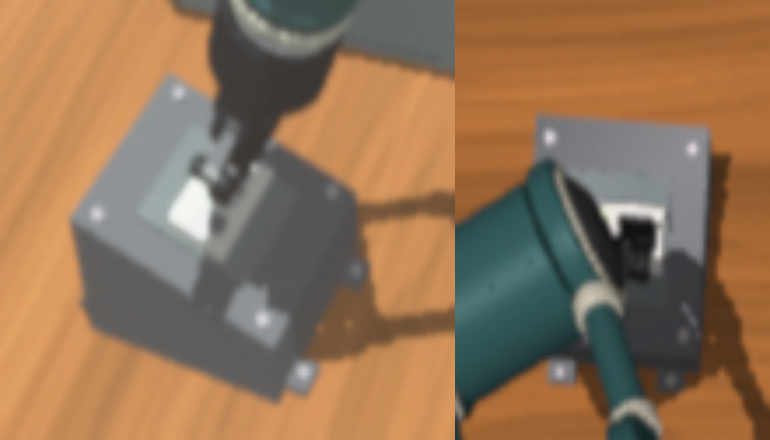

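The fingertips are above the button, whose dark dot sits at about (217,222) in the side crop. They are left of the lever, so it can drop freely. I'll lower them slowly.

Emit:
{"name": "servo_tool", "arguments": {"linear": [[-0.008,0,0.04],[-0.008,0,0.075],[-0.008,0,0.085],[-0.008,0,0.09],[-0.008,0,0.09]], "rotation": [[0,0,0],[0,0,0],[0,0,0],[0,0,0],[0,0,0]], "grip": [0,0,0,0,0]}}

```text
time_s: 3.82
eef_pos: [0.6211, 0.1945, 0.1084]
tool_rot: [0.008, 0.986, -0.046, 0.159]
ft_force: [-2.8, -0.7, 2.2]
finger_gap: -0.0001
grasp_force: 1.3
```

```bash
python3 -c "
from h import *
where()"
```

```text
t 3.825 brk mm [-10.2  24.1  33.3] F [-1.84  1.   -2.95]
```

Emit:
{"name": "servo_tool", "arguments": {"linear": [[0,0,0.004],[0,0,0.004],[0,0,-0.06],[0,0,-0.12],[0,0.0,-0.2],[0,0,-0.2]], "rotation": [[0,0,0],[0,0,0],[0,0,0],[0,0,0],[0,0,0],[0,0,0]], "grip": [0,0,0,0,0,0]}}

```text
time_s: 4.58
eef_pos: [0.6047, 0.1974, 0.1701]
tool_rot: [0.006, 0.985, -0.046, 0.163]
ft_force: [-0.9, 0.3, -0.6]
finger_gap: 0.0001
grasp_force: 0.0
```

```bash
python3 - <<'E'
from h import *
import cv2
from bench import get_image
where()
S=get_image("side")["frame"];Tp=get_image("top")["frame"]
for a in(-.5,.5):
  print([(n,proj(n,encw([.032*np.sin(a),-.017,.006+.032*np.cos(a)]))[0].round(1)) for n in("side","top")])
s=cv2.resize(S[190:300,150:280],None,fx=3.5,fy=4); t=cv2.resize(Tp[110:220,190:280],None,fx=3.5,fy=4)
cv2.imwrite("pics/d2.png",np.hstack([s,t]))
E
```

```text
t 4.575 brk mm [-6.5 25.5 97.2] F [-1.05 -0.21  0.27]
[('side', array([223.9, 230.7])), ('top', array([240.9, 175.7]))]
[('side', array([212.8, 224.6])), ('top', array([241.4, 164.2]))]
```

View pics/d2.png

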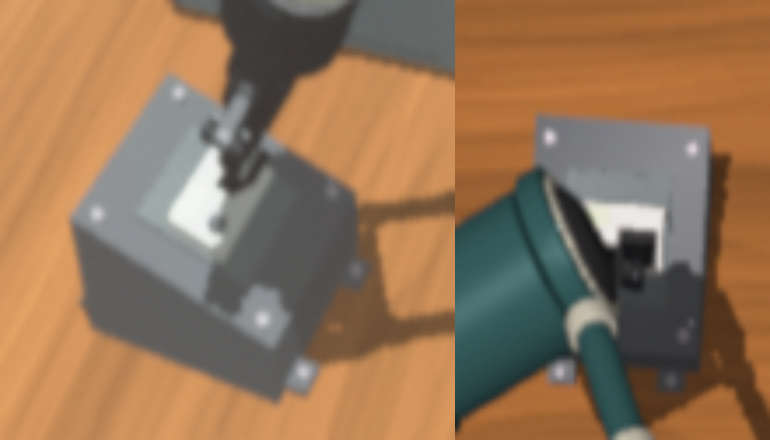

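The top crop shows the black paddle has moved down-slope, from rows 216–250 to 232–268, so the lever has dropped. Next I'll position on its down-slope side.

Emit:
{"name": "servo_tool", "arguments": {"linear": [[-0.09,0.08,0],[-0.118,0.142,0],[-0.118,0.142,0.08],[-0.118,0.142,0.17],[-0.118,0.142,0.17],[-0.118,0.142,0.17]], "rotation": [[0,0,0],[0,0,0],[0,0,0],[0,0,0],[0,0,0],[0,0,0]], "grip": [0,0,0,0,0,0]}}

```text
time_s: 5.42
eef_pos: [0.5817, 0.1554, 0.1065]
tool_rot: [0.008, 0.986, -0.046, 0.16]
ft_force: [-0.6, 0.8, -0.5]
finger_gap: 0.0004
grasp_force: 0.0
```

```bash
python3 -c "
from h import *
where();delta(encw([-.042,-.017,.046]),Renc())"
```

```text
t 5.425 brk mm [-44.6 -18.5  42.8] F [-0.77 -0.76  0.29]
lin [0.0086, -0.0051, -0.0108] rot [0.0002, 0.0, -0.0] mm 4.415395361096328
```

Emit:
{"name": "servo_tool", "arguments": {"linear": [[0.03,-0.005,-0.01],[0.05,-0.005,-0.01],[0.07,-0.005,-0.01],[0.09,-0.005,-0.01],[0.11,-0.005,-0.01],[0.125,-0.005,-0.01],[0.135,-0.005,-0.01],[0.135,-0.005,-0.01]], "rotation": [[0,0,0],[0,0,0],[0,0,0],[0,0,0],[0,0,0],[0,0,0],[0,0,0],[0,0,0]], "grip": [0,0,0,0,0,0,0,0]}}

```text
time_s: 6.42
eef_pos: [0.6186, 0.1535, 0.1212]
tool_rot: [0.008, 0.986, -0.046, 0.159]
ft_force: [-3.6, 1.0, -0.8]
finger_gap: -0.0002
grasp_force: 1.5
```

```bash
python3 -c "
from h import *
where()"
```

```text
t 6.425 brk mm [ -4.9 -16.9  45.1] F [-3.72 -0.63 -0.36]
```

Emit:
{"name": "servo_tool", "arguments": {"linear": [[0.01,0,0],[0.01,0,0],[0.01,0,0]], "rotation": [[0,0,0],[0,0,0],[0,0,0]], "grip": [0,0,0]}}

```text
time_s: 6.8
eef_pos: [0.6217, 0.1532, 0.1227]
tool_rot: [0.008, 0.986, -0.046, 0.16]
ft_force: [-2.4, -0.1, -1.1]
finger_gap: 0.0001
grasp_force: 1.1
```

```bash
python3 -c "
from h import *
where()"
```

```text
t 6.8 brk mm [ -1.4 -16.9  45.5] F [-2.55  0.36  0.27]
```

Emit:
{"name": "servo_tool", "arguments": {"linear": [[0.01,0,0],[0.015,0,0],[0.015,0,0]], "rotation": [[0,0,0],[0,0,0],[0,0,0]], "grip": [0,0,0]}}

```text
time_s: 7.18
eef_pos: [0.624, 0.153, 0.1232]
tool_rot: [0.008, 0.986, -0.046, 0.158]
ft_force: [-9.1, 1.6, 1.8]
finger_gap: -0.0003
grasp_force: 4.7
```

```bash
python3 -c "
from h import *
where()"
```

```text
t 7.175 brk mm [  0.9 -17.   45.2] F [-8.18 -0.76 -4.58]
```

Emit:
{"name": "servo_tool", "arguments": {"linear": [[0.006,0,0],[0.006,0,0],[-0.06,0,0],[-0.12,0,-0.05],[-0.15,0,-0.2],[-0.2,0.1,-0.4],[-0.3,0.25,-0.6],[-0.3,0.4,-0.6],[-0.3,0.4,-0.6]], "rotation": [[0,0,0],[0,0,0],[0,0,0],[0,0,0],[0,0,0],[0,0,0],[0,0,0],[0,0,0],[0,0,0]], "grip": [0,0,0,0,0,0,0,0,0]}}

```text
time_s: 8.3
eef_pos: [0.4746, 0.0437, 0.2709]
tool_rot: [0.008, 0.985, -0.049, 0.164]
ft_force: [-0.1, -0.5, -0.7]
finger_gap: -0.0001
grasp_force: 0.0
```

```bash
python3 - <<'E'
from h import *
import cv2
from bench import get_image
where()
S=get_image("side")["frame"];Tp=get_image("top")["frame"]
s=cv2.resize(S[190:300,150:280],None,fx=3.5,fy=4); t=cv2.resize(Tp[110:220,190:280],None,fx=3.5,fy=4)
cv2.imwrite("pics/d3.png",np.hstack([s,t]))
Rh=R.from_matrix(np.array([[0,1,0],[1,0,0],[0,0,-1.]]).T)
Rh=R.from_euler('z',ENG[3])*Rh
p=world(ENG,[-.156,0,.178]);print(p,state()["eef_pos"],state()["qpos"])
delta(p+[0,0,.12],Rh)
E
```

```text
t 8.3 brk mm [ -83.9 -139.7  229.2] F [-0.28  0.55  0.61]
[ 0.45880944 -0.23378403  0.178     ] [0.47435866 0.04616909 0.26839515] [ 0.0840856  -0.34269767  2.1864446  -0.06872846  0.9775912   1.77978454]
lin [0.0672, 0.9338, -0.0818] rot [0.0858, -0.079, -0.5218] mm 281.94321635238765
```

View pics/d3.png

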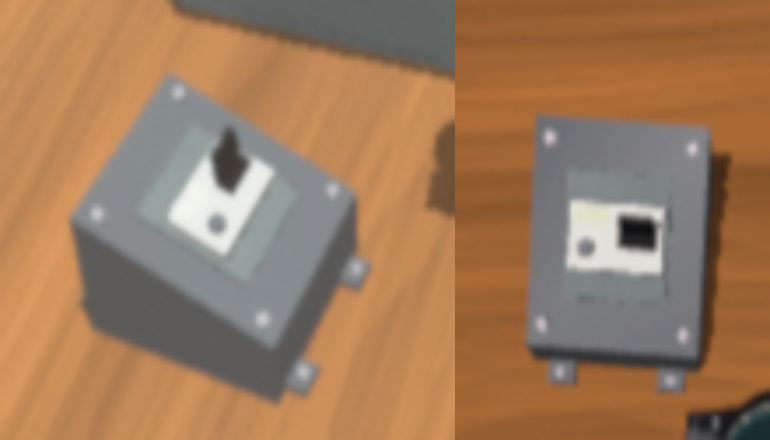

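Picture: the lever is back in its original latched position, with the paddle at rows 216–250 in the top crop. The test button is out. On to the handle.

Emit:
{"name": "servo_tool", "arguments": {"linear": [[0,0.1,-0.08],[0.02,0.22,-0.08],[0.03,0.34,-0.08],[0.04,0.46,-0.08],[0.05,0.58,-0.08],[0.06,0.7,-0.08],[0.067,0.82,-0.08],[0.067,0.934,-0.082],[0.067,0.934,-0.082],[0.067,0.934,-0.082],[0.067,0.934,-0.082],[0.067,0.934,-0.082]], "rotation": [[0.0086,-0.0079,-0.052],[0.017,-0.0158,-0.104],[0.026,-0.0237,-0.1565],[0.0343,-0.0316,-0.2087],[0.043,-0.0395,-0.261],[0.0515,-0.0474,-0.313],[0.06,-0.0553,-0.365],[0.0686,-0.0632,-0.4174],[0.0772,-0.0711,-0.47],[0.0858,-0.079,-0.5218],[0.0858,-0.079,-0.5218],[0.0858,-0.079,-0.5218]], "grip": [50,50,50,50,50,50,50,50,50,50,50,50]}}

```text
time_s: 9.9
eef_pos: [0.459, -0.2326, 0.2958]
tool_rot: [-0.002, 0.711, 0.704, -0.002]
ft_force: [-0.0, -0.6, -0.4]
finger_gap: 0.0503
grasp_force: 0.0
```

```bash
cat >> h.py <<'E'
RH=R.from_euler('z',ENG[3])*R.from_matrix([[0,1,0],[1,0,0],[0,0,-1.]])
E
python3 - <<'E'
from h import *
where("eng");print(state()["qpos"])
delta(world(ENG,[-.156,0,.182]),RH)
E
```

```text
t 9.9 eng mm [-155.9    1.2  295.8] F [-0.02 -0.56 -0.36] gap 0.0502736366260099 grasp 0.0
[-0.51593463 -0.06593152  1.88030129 -0.0024337   1.33161102 -0.50549881]
lin [-0.004, 0.0014, 0.3793] rot [-0.0016, -0.0, 0.0004] mm 113.78776107161426
```

Emit:
{"name": "servo_tool", "arguments": {"linear": [[-0.004,0,0.12],[-0.004,0,0.24],[-0.004,0,0.34],[-0.004,0,0.39],[-0.004,0,0.39],[-0.004,0,0.39]], "rotation": [[0,0,0],[0,0,0],[0,0,0],[0,0,0],[0,0,0],[0,0,0]], "grip": [50,50,50,50,50,50]}}

```text
time_s: 10.65
eef_pos: [0.4586, -0.2349, 0.1809]
tool_rot: [-0.0, 0.71, 0.704, -0.001]
ft_force: [-0.4, 0.3, -0.2]
finger_gap: 0.0497
grasp_force: 0.0
```

```bash
python3 - <<'E'
from h import *
import cv2
from bench import get_image
where("eng")
S=get_image("side")["frame"];Tp=get_image("top")["frame"]
s=cv2.resize(S[75:200,260:370],None,fx=4,fy=4); t=cv2.resize(Tp[160:285,340:430],None,fx=4,fy=4)
o=np.hstack([s,t]);print(o.shape);cv2.imwrite("pics/d4.png",o)
E
```

```text
t 10.65 eng mm [-156.2   -1.2  180.9] F [-0.4   0.29 -0.22] gap 0.0497366734182907 grasp 0.0
(500, 800, 3)
```

View pics/d4.png

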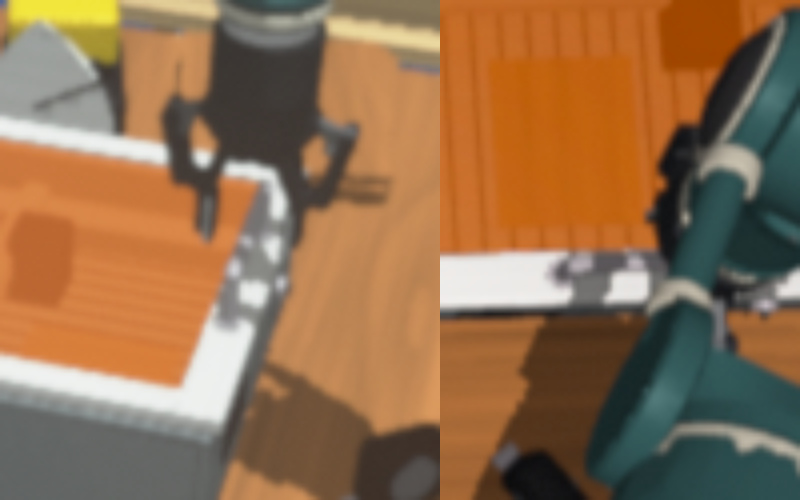

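The fingers straddle the bar: in the side crop they are at about (207,230) and (297,230), with the bar near (255,220). Closing now.

Emit:
{"name": "servo_tool", "arguments": {"linear": [[0,0,0.006],[0,0,0.006],[0,0,0.006],[0,0,0.006],[0,0,0.006],[0,0,0.006]], "rotation": [[0,0,0],[0,0,0],[0,0,0],[0,0,0],[0,0,0],[0,0,0]], "grip": [0,0,0,0,0,0], "grip_force": 60}}

```text
time_s: 11.5
eef_pos: [0.4577, -0.2345, 0.1778]
tool_rot: [-0.001, 0.71, 0.704, -0.002]
ft_force: [-1.2, -0.5, 1.6]
finger_gap: 0.0098
grasp_force: 58.5
```

```bash
python3 - <<'E'
from h import *
where("eng")
a0=np.arctan2(56,256);r=np.hypot(.256,.056)
for th in (.06,.13,.2,.27,.34,.4,.45,.49,.524):
    x=.256-r*np.cos(a0+th); z=r*np.sin(a0+th)-.056
    print(th,"tool y,z",np.round([x/.3,-z/.3],4))
E
```

```text
t 11.5 eng mm [-157.1   -0.8  177.8] F [-1.23 -0.53  1.64] gap 0.009781212714210593 grasp 58.485703468322754
0.06 tool y,z [ 0.0127 -0.0508]
0.13 tool y,z [ 0.0314 -0.109 ]
0.2 tool y,z [ 0.0541 -0.1658]
0.27 tool y,z [ 0.0807 -0.2208]
0.34 tool y,z [ 0.1111 -0.2739]
0.4 tool y,z [ 0.1401 -0.3176]
0.45 tool y,z [ 0.1661 -0.3526]
0.49 tool y,z [ 0.1883 -0.3796]
0.524 tool y,z [ 0.2079 -0.4019]
```

Emit:
{"name": "servo_tool", "arguments": {"linear": [[0,0.006,-0.025],[0,0.0127,-0.0508],[0,0.022,-0.08],[0,0.0314,-0.109],[0,0.043,-0.1375],[0,0.0541,-0.1658],[0,0.067,-0.193],[0,0.0807,-0.2208],[0,0.0955,-0.2475],[0,0.1111,-0.2739],[0,0.125,-0.2955],[0,0.1401,-0.3176],[0,0.153,-0.335],[0,0.1661,-0.3526],[0,0.1661,-0.3526],[0,0.1661,-0.3526]], "rotation": [[0,0,0],[0,0,0],[0,0,0],[0,0,0],[0,0,0],[0,0,0],[0,0,0],[0,0,0],[0,0,0],[0,0,0],[0,0,0],[0,0,0],[0,0,0],[0,0,0],[0,0,0],[0,0,0]], "grip": [0,0,0,0,0,0,0,0,0,0,0,0,0,0,0,0]}}

```text
time_s: 13.5
eef_pos: [0.5057, -0.2343, 0.2841]
tool_rot: [-0.004, 0.71, 0.704, -0.003]
ft_force: [-10.3, -1.0, -0.7]
finger_gap: 0.01
grasp_force: 58.7
```

```bash
cat >> h.py <<'E'
def lid():
    s=state();v=R.from_euler('z',-ENG[3]).apply(s["eef_pos"]-ENG[:3])
    dx,dz=.1-v[0],v[2]-.122
    print("theta",np.arctan2(dz,dx)-np.arctan2(56,256),"r",np.hypot(dx,dz),"(.2621)")
E
python3 - <<'E'
from h import *
where("eng");lid();print(state()["dq"].round(3))
E
```

```text
t 13.5 eng mm [-109.2    0.   284.1] F [-10.29  -1.03  -0.72] gap 0.009960055058649248 grasp 58.706170320510864
theta 0.4438659251193438 r 0.2645961237749517 (.2621)
[-0.001  0.002  0.002 -0.001  0.001  0.001]
```

Emit:
{"name": "servo_tool", "arguments": {"linear": [[0,0.012,-0.014],[0,0.023,-0.027],[0,0.034,-0.04],[0,0.045,-0.0525],[0,0.045,-0.0525],[0,0.045,-0.0525]], "rotation": [[0,0,0],[0,0,0],[0,0,0],[0,0,0],[0,0,0],[0,0,0]], "grip": [0,0,0,0,0,0]}}

```text
time_s: 14.25
eef_pos: [0.5188, -0.2342, 0.3003]
tool_rot: [-0.004, 0.71, 0.704, -0.003]
ft_force: [-12.5, -0.1, 2.6]
finger_gap: 0.0096
grasp_force: 58.8
```

```bash
python3 - <<'E'
from h import *
from bench import get_image
where("eng");lid()
out=[]
for n,(x0,y0,w,h) in(("side",(190,55,160,150)),("top",(310,95,165,150))):
    im=get_image(n)["frame"];k=4
    raw=cv2.resize(im[y0:y0+h,x0:x0+w],None,fx=2.4,fy=2.4*1.0,interpolation=cv2.INTER_CUBIC)
    cv2.imwrite(f"pics/raw_{n}.png",im)
    c=cv2.resize(im[y0:y0+h,x0:x0+w],None,fx=k,fy=k,interpolation=cv2.INTER_CUBIC) if n=="side" else raw
    kk=k if n=="side" else 2.4
    for th,col in((.45,(255,0,0)),(.524,(0,255,0)),(.6,(255,0,255))):
        Rl=R.from_euler('y',th)
        L=lambda v:world(ENG,Rl.apply(np.array(v))+[.1,0,.122])
        P=np.array([L(v)[0] if np.ndim(L(v))>1 else L(v) for v in([-.112,.165,0],[-.275,.165,0],[-.275,-.165,0],[-.112,-.165,0])])
        q=(proj(n,P)-[x0,y0]+.5)*kk-.5
        for a,b in zip(q[:-1],q[1:]): cv2.line(c,tuple(int(i) for i in a),tuple(int(i) for i in b),col,1)
    out.append(c)
H=max(o.shape[0] for o in out)
cv2.imwrite("pics/e1.png",out[0]);cv2.imwrite("pics/e2.png",out[1])
E
```

```text
t 14.25 eng mm [-9.600e+01  2.000e-01  3.003e+02] F [-12.49  -0.13   2.61] gap 0.00964062331177336 grasp 58.755927085876465
theta 0.5228240541840001 r 0.2649895155607084 (.2621)
```

View pics/e1.png

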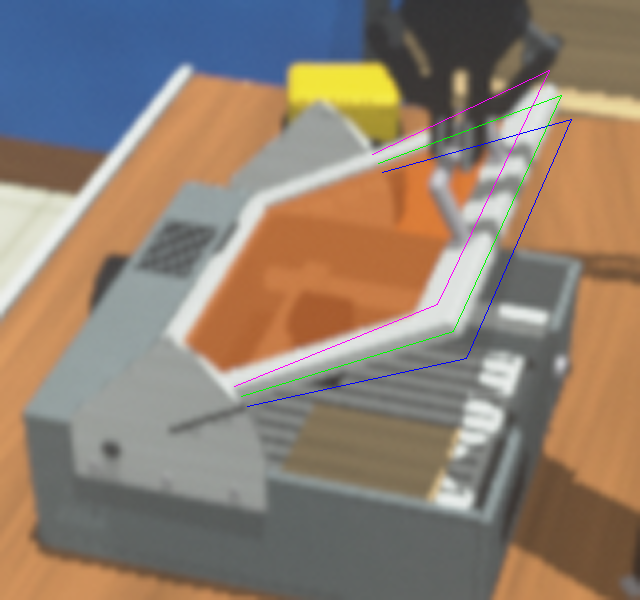

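The picture shows the held lid's lower left edge along the green 0.524 overlay, with its front corner at about (460,328) against green (455,330). It also runs in line with the engraved mark at (172,430)–(240,404). I'll check this numerically.

```bash
python3 - <<'E'
from h import *
im=cv2.cvtColor(cv2.imread("pics/raw_side.png"),cv2.COLOR_BGR2GRAY).astype(float)
def line(th,col):
    Rl=R.from_euler('y',th)
    P=world(ENG,np.array([Rl.apply([-r,.165,0])+[.1,0,.122] for r in np.linspace(.11,.275,80)]))
    q=proj("side",P);o=np.argsort(q[:,0]);return np.interp(col,q[o,0],q[o,1])
ths=np.linspace(.35,.7,351)
for c in range(256,304,4):
    rows=np.array([line(t,c) for t in ths])
    prof=cv2.remap(im,np.full((351,1),c,np.float32),rows.astype(np.float32)[:,None],cv2.INTER_LINEAR)[:,0]
    g=np.gradient(cv2.GaussianBlur(prof[:,None],(1,15),0)[:,0]); i=np.argmax(g)
    print(c,ths[i].round(3),rows[i].round(1),prof[[max(i-40,0),i,min(i+40,350)]].round())
where("eng");lid()
E
```

```text
256 0.577 149.4 [156. 187. 224.]
260 0.57 148.3 [155. 185. 226.]
264 0.578 146.3 [159. 203. 226.]
268 0.57 145.4 [154. 197. 223.]
272 0.506 148.3 [ 76. 116. 164.]
276 0.556 143.5 [144. 182. 223.]
280 0.564 141.5 [154. 202. 221.]
284 0.559 140.5 [151. 194. 216.]
288 0.554 139.5 [144. 186. 216.]
292 0.551 138.4 [140. 184. 217.]
296 0.549 137.3 [136. 185. 224.]
300 0.553 135.5 [136. 195. 224.]
t 14.35 eng mm [-9.610e+01  2.000e-01  3.003e+02] F [-13.2    0.88   2.09] gap 0.009718491058197836 grasp 58.75340759754181
theta 0.5225368390099596 r 0.2650002934282291 (.2621)
```

```bash
python3 - <<'E'
from h import *
def line(th,col,zo):
    Rl=R.from_euler('y',th)
    P=world(ENG,np.array([Rl.apply([-r,.165,zo])+[.1,0,.122] for r in np.linspace(.11,.275,80)]))
    q=proj("side",P);o=np.argsort(q[:,0]);return np.interp(col,q[o,0],q[o,1])
for f,t0,cols in(("raw_side",.524,range(258,304,4)),("side0",0,range(262,308,4))):
  im=cv2.cvtColor(cv2.imread(f"pics/{f}.png"),cv2.COLOR_BGR2GRAY).astype(float)
  ths=np.linspace(t0-.1,t0+.1,201)
  for zo,name in((.014,"upper"),(0,"lower")):
    res=[]
    for c in cols:
      rows=np.array([line(t,c,zo) for t in ths])
      prof=cv2.remap(im,np.full((201,1),c,np.float32),rows.astype(np.float32)[:,None],cv2.INTER_LINEAR)[:,0]
      lev=185 if zo else 115
      k=np.where((prof[:-1]<lev)&(prof[1:]>=lev))[0]
      res.append(ths[k[0]].round(3) if len(k) else None)
    print(f,name,res)
E
```

```text
raw_side upper [np.float64(0.476), np.float64(0.478), np.float64(0.48), np.float64(0.482), np.float64(0.488), np.float64(0.489), np.float64(0.49), np.float64(0.491), np.float64(0.494), np.float64(0.495), np.float64(0.496), np.float64(0.493)]
raw_side lower [None, None, np.float64(0.437), np.float64(0.502), np.float64(0.505), np.float64(0.426), np.float64(0.458), np.float64(0.434), np.float64(0.461), np.float64(0.442), np.float64(0.464), np.float64(0.505)]
side0 upper [np.float64(-0.05), np.float64(-0.043), np.float64(-0.038), np.float64(-0.037), np.float64(-0.037), np.float64(-0.033), np.float64(-0.028), np.float64(-0.026), np.float64(-0.026), np.float64(-0.026), np.float64(-0.018), np.float64(-0.019)]
side0 lower [np.float64(-0.08), np.float64(-0.077), np.float64(-0.071), np.float64(-0.062), np.float64(-0.058), np.float64(-0.056), np.float64(-0.053), np.float64(-0.048), np.float64(-0.042), np.float64(-0.039), np.float64(-0.037), np.float64(-0.038)]
```

The edge angle, corrected for the bias measured on the closed lid, comes to about 0.52 rad. That agrees with the arm's own reading of 0.5225. I'll hold briefly to check for drift before handing in.

Emit:
{"name": "servo_tool", "arguments": {"linear": [[0,0,0],[0,0,0],[0,0,0],[0,0,0],[0,0,0],[0,0,0]], "rotation": [[0,0,0],[0,0,0],[0,0,0],[0,0,0],[0,0,0],[0,0,0]], "grip": [0,0,0,0,0,0]}}

```text
time_s: 15.1
eef_pos: [0.5187, -0.2343, 0.3003]
tool_rot: [-0.004, 0.71, 0.704, -0.003]
ft_force: [-12.7, -0.3, 1.6]
finger_gap: 0.0102
grasp_force: 58.8
```

```bash
python3 - <<'E'
from h import *
from bench import job_done,get_image
where("eng");lid()
# breaker still unchanged since the latched picture: compare lever patch
a=get_image("top")["frame"];b=cv2.imread("pics/top0.png")
print("lever patch diff",cv2.absdiff(a,b)[160:180,222:252].mean())
s=state()
if abs(np.hypot(*s["dq"][1:3]))<.02: print(job_done())
E
```

```text
t 15.1 eng mm [-9.610e+01  2.000e-01  3.003e+02] F [-12.68  -0.33   1.55] gap 0.01022124095475826 grasp 58.75162124633789
theta 0.5226360595662407 r 0.26502055834365934 (.2621)
lever patch diff 10.589444444444444
the job is handed in; nothing more can be done
None
```

The safety check is handed in at 15.1 s: the test button dropped the lever, the lever is latched back on (seen in a picture; a last image-difference check on it was inconclusive), and the lid is held still by its handle at about 0.52 rad, on the 30° line.

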